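# Close the bench wine filter

### The arm

A 7-joint arm with a two-finger parallel gripper is mounted at the origin on a cart in front of the work surface, level with it; the furniture and walls round the work are solid. World frame = base frame: x ahead of the robot, y to its left, z up, the work surface at z = 0. Lengths are in m, angles in rad, forces in N, time in s.
With the tool pointing down it reaches from about 0.4 to 0.875 m from the base axis. Payload 19.3 kg.
Tool frame: the origin (TCP) lies on the centre line of the jaws, within the pads' length; the fingertips stand 14 mm ahead of it and the grasp point (between the pads) lies 5 mm behind it; x points along the fingers, y is the direction in which the jaws open and shut, and the axes are right-handed (so a half turn about x gives the same grasp; the last joint's range is limited). The gripper opens to 85 mm and grips with 20 to 120 N. Pads are 22 mm wide; open, the fingers measure 114 mm over their backs; the gripper's body (76 mm by 85 mm) begins 54 mm behind the grasp point. The pads swing forward as they close: fully open they stand 13 mm farther back than shut.
Start: joints at [-0.07, 0.521, -0.036, 1.599, 0.021, 1.021, -0.113], TCP at [0.625, -0, 0.245] pointing down, gripper open.
Joint ranges: [-2.91, 2.91], [-0.3, 2.13], [-1.5, 1.42], [0.17, 2.43], [-1.26, 4.41], [0.16, 1.93], [-2.52, 2.52]. Speed limits (rad/s): [1.89, 1.89, 2.39, 2.39, 3.01, 3.01, 3.01].

### API

Orientations are given as [roll, pitch, yaw] about the fixed x, y, z axes, in that order (R = Rz(yaw) Ry(pitch) Rx(roll)).
In Python, from workcell import monitor, optics, bot gives the robot as it stands.
- The arm moves only by the tool arm_command, never from a script. Its arguments are lists of equal length, an entry for each row: "delta_pos": the shift along the tool's x, y, z as a fraction of full scale, a list of three; "rotation": the turn, a rotation vector about the tool's x, y, z as a fraction of full scale, a list of three. In form: {"delta_pos": [[dx, dy, dz], ...], "rotation": [[wx, wy, wz], ...]}. A call has 1 to 10 rows; each row shifts and turns the pose as measured when the row begins, along the tool's axes as they then stand; what a row does not reach is not made up. Full scale, the value 1, is 30 mm for a shift and 6 degrees for a turn. A row lasts 1/10 s, in which the tool goes at most 50 mm and 8.59 degrees, less where a joint would pass 70% of its speed; a pose out of reach is approached as far as the arm can. A call with a number of a shift or a turn outside -1 to 1 is refused whole. A call with a gripper value outside its range is refused whole. "gripper" is the closure, from -1 (fully open) to 1 (shut), so that 0 is half open, set as the call begins (left out, the last holds). The fingers move at their own pace and stop on an object; "grip_force" is the grip in N (left out, the last holds). Time passes only in rows, so rows that do not move let the fingers close. It gives the time, the measured TCP pose, the force and the opening at its end, in the units of the state.
- monitor.observe(): the state, without advancing time (a new reading comes with each control period).
- optics.grab_frame(name): name is "scene" or "side" or "wrist"; returns the picture (384x512x3 uint8, red, green, blue); there is no depth.
- optics.camera_params(name): a dict with "fx", "fy", "cx", "cy" (pixels), "dist_coeffs" ([k1, k2, p1, p2, k3] as OpenCV has them; the pictures are not rectified), "origin" and "rotation" of the camera in the world. Camera axes: x right, y down, z forward; pixel columns grow to the right and rows downward; lengths in m; the calibration is good to about 2 mm. A picture is of the moment at which its call begins: read the wrist's pose just before it. camera_params takes no time and is no camera call; for the wrist camera it gives the pose at the moment of the call.
- bot.job_done(): hands the job in, once; it reports no verdict.
The state is a dict: "clock": time; "qpos": joint angles; "qd": joint speeds; "joint_efforts": joint torques, N m; "position": TCP position; "tool_rot": TCP orientation; "force": force on the tool from outside, world axes, zero at the start; "moment": the same for the moment, N m; "grip_width": finger opening in m.
Only numpy, scipy, OpenCV 4.12 (cv2) and the standard library are available. Lean on these libraries where they do the work, as an engineer would, in place of code of your own. Each camera call takes 0.05 s, during which the arm holds its last target. There are 200 camera calls.

### The job

Close the bench wine filter: take the cover plate by its black handle, lay it lightly on the tips of the two studs and slide it about until you feel its holes drop over them, then let it down flat on the filter pack and let go of it. Then swing the red-handled clamp all the way round so that its foot holds the cover down. Never bear down on the filter or knock it with more than about 30 N, and leave the glass, the rubber bung and the funnel where they stand.

Things in the scene. Friction and masses are not known exactly. Their poses are not given: they have to be found in the camera images.
- cover_grip (a point): middle of the grip bar of the loose cover plate. The black bridge handle stands in the plate's middle: bar 14 mm thick (plate's x), 36 mm long (plate's y), its top 40 mm, its lower edge 26 mm and this point 33 mm above the plate's underside; grip it across x. z is up through the plate. The cover weighs 0.24 to 0.39 kg
- cover_hole (a point): one of the cover's two round through holes, at the underside. Blue painted metal plate 104 (x) x 92 (y) x 10 mm thick, lying flat, handle up; holes 11.5 mm in diameter, 40 mm either side of its middle on its x axis (this one at +x). It fits either way round (half a turn); a brass vent screw 4 mm high near one corner is the only difference
- filter_stand: the filter's fixed steel stand: origin under the middle of its tray, on the glass table top (12.5 mm above z = 0); z up; rim 140 (x) x 116 (y) mm outside, 21 mm high. In it stands the filter pack of white plastic plates, 108 x 96 mm, its flat top 48 mm above the glass. The pack's soft rubber feet give about 1 mm for each 4 N (4 mm at most); it resists sideways pushes up to 35 N
- stud_tips (a point): nominal middle between the tips of the pack's two steel studs: 8 mm in diameter, nearly flat tips 66 mm above the glass, 18 mm above the pack's top, 80 mm apart along the stand's x. The pack stands square but has play in the tray, which is not measured: the true middle may lie up to 10 mm off this point along the stand's x and up to 5 mm along its y
- clamp (a joint): angle of the swing clamp about its upright post (at the stand's x 0, y +72 mm), rad. 0 = open: handle arm along the stand's +x, foot along -x, clear of the cover. Grows counter-clockwise seen from above; 1.57 = closed: handle along +y, away from the cover, foot on the cover's edge; stop at 1.62. It stays where it is left; pushing it takes 1 to 8 N at the handle
- clamp_handle (a point): middle of the clamp's upright red handle: 17 mm in diameter, from 72 to 110 mm above the glass, 45 mm from the post's axis; this point is 90 mm above the glass. The arm that carries it lies 64 to 72 mm above the glass
- clamp_foot (a point): underside of the clamp's rubber foot, 13 mm wide, 40 mm from the post's axis, 56 mm above the glass. The top of a cover that is home is 57 mm up (its grip bar's middle 80 mm), so the foot rides up on it and presses it about 1 mm into the rubber feet; the foot is blocked by a cover that is not home (on the stud tips its grip bar is 99 mm up)
- glass: stemmed tasting glass with some red wine, 65 mm wide, 155 mm tall, origin at its foot; a bystander
- bung: grey tapered rubber barrel bung, 48 mm wide, 34 mm tall, origin under its middle; a bystander
- funnel: steel decanting funnel standing on its mouth, 93 mm wide, 95 mm tall, origin under its middle; a bystander

How it is judged:
By the outcome, as a careful person would: the job done as asked, in the order asked, and still so for the second after the job is handed in, with the robot touching nothing.
It also fails if it takes over 72 s, if anything falls off the work surface, if the arm or the gripper's body presses on something with over 40 N, if the wrist force passes 120 N, or if a joint passes its speed limit or range.

## Working session

There is one attempt and no reset: what is moved stays moved. The work goes in short steps, Python scripts to look and compute and a tool call to move; the robot and the scene stay as the last step left them, time stands still between calls to the robot, and variables do not carry over. Pictures are saved under pics/ and viewed, about 8 in all and at most 12, crops included, and the job is handed in when it is done.

Besides the shell and the picture viewer there is one more tool, called after "Call:" as name(argument=value, ...) on one line, values as JSON. arm_command: Moves the arm, as the interface text tells. Its arguments: {"type":"object","properties":{"delta_pos":{"type":"array","items":{"type":"array","items":{"type":"number"}}},"rotation":{"type":"array","items":{"type":"array","items":{"type":"number"}}},"gripper":{"type":"number"},"grip_force":{"type":"number"}},"required":["delta_pos","rotation"]}

```bash
mkdir -p pics; python3 - <<'E'
from workcell import monitor, optics, bot
import cv2, numpy as np
print(monitor.observe())
for n in ("scene","side","wrist"):
    p=optics.camera_params(n); print(n,p)
    im=optics.grab_frame(n); cv2.imwrite(f"pics/{n}0.png",im[:,:,::-1])
a=cv2.imread("pics/scene0.png");b=cv2.imread("pics/side0.png")
E
```

```text
{'clock': 0.0, 'qpos': array([-0.07021843,  0.52201586, -0.03631438,  1.60000454,  0.02116728,
        1.02109966, -0.11277557]), 'qd': array([-0.00168291,  0.00056829, -0.00059671,  0.00099308,  0.00172383,
       -0.00069109,  0.00023346]), 'joint_efforts': array([-4.24098413e-03, -9.27110124e+01,  1.97758444e+00, -3.69928443e+01,
        1.76317629e-02,  8.19846697e-03, -6.58496788e-05]), 'position': array([ 6.24676291e-01, -2.33628712e-05,  2.44725949e-01]), 'tool_rot': array([-1.5178808 ,  1.56965256, -3.08867271]), 'force': array([-0.06398328, -0.38109302, -0.79398587]), 'moment': array([ 0.02664106,  0.03002585, -0.06527218]), 'grip_width': 0.08574879229019501}
scene {'fx': 476.9116971064046, 'fy': 476.9116971064046, 'cx': 258.3985646614715, 'cy': 191.78400846331834, 'dist_coeffs': array([-0.02396457,  0.        ,  0.        ,  0.        ,  0.        ]), 'origin': array([-0.00455301,  0.3440038 ,  0.73612983]), 'rotation': array([-2.36439227,  0.01392181, -2.07101073])}
side {'fx': 425.83606648503263, 'fy': 425.83606648503263, 'cx': 254.70497151960916, 'cy': 190.50821203667215, 'dist_coeffs': array([0.05112948, 0.        , 0.        , 0.        , 0.        ]), 'origin': array([ 0.17726242, -0.46941202,  0.69221423]), 'rotation': array([-2.31948035, -0.0077583 , -0.59604749])}
wrist {'fx': 274.4034626180742, 'fy': 274.4034626180742, 'cx': 254.51703488429257, 'cy': 191.69802709849253, 'dist_coeffs': array([-0.0503704,  0.       ,  0.       ,  0.       ,  0.       ]), 'origin': array([0.62492698, 0.06471253, 0.3741132 ]), 'rotation': array([ 2.88069248e+00,  1.30773189e-03, -1.20859180e-03])}
```

View pics/scene0.png

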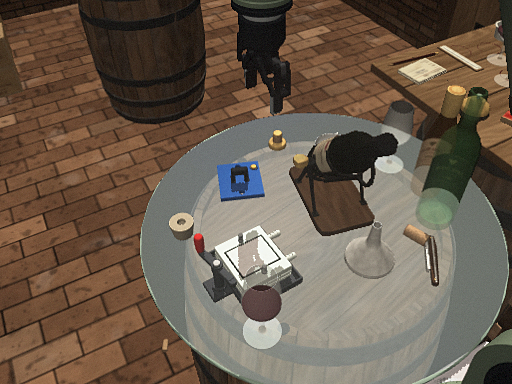

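View pics/side0.png

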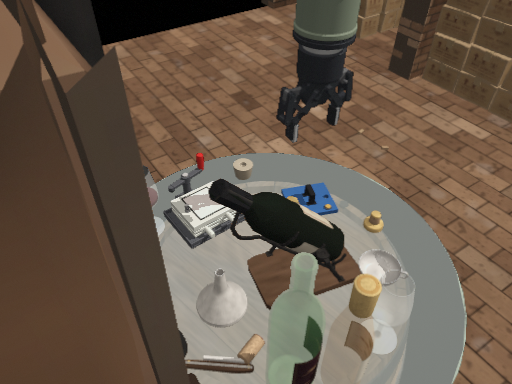

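View pics/wrist0.png

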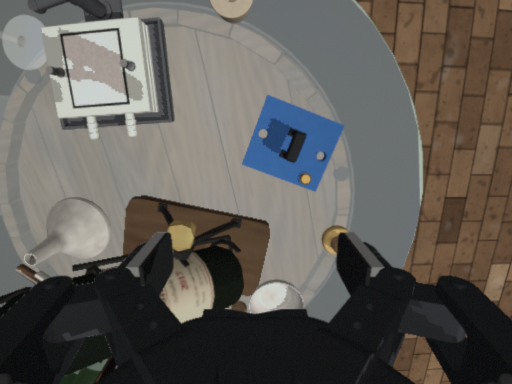

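Scene view: cover handle ≈(240,172), red clamp handle ≈(199,243), filter ≈(252,260), glass just beyond the filter. Side view: cover bar ≈(311,192), red handle ≈(200,160), filter ≈(205,210). Wrist view: cover holes (263,133) and (321,156), stud tips (57,72) and (127,63), bung and glass near the clamp.

```bash
cat > h.py <<'E'
from workcell import monitor, optics, bot
import cv2, numpy as np
from scipy.spatial.transform import Rotation as Rot
def R(r): return Rot.from_euler('xyz',r).as_matrix()
def ray(p,uv):
    K=np.array([[p['fx'],0,p['cx']],[0,p['fy'],p['cy']],[0,0,1]])
    q=cv2.undistortPoints(np.array([[uv]],float),K,np.array(p['dist_coeffs']))[0,0]
    d=R(p['rotation'])@np.array([q[0],q[1],1]); return np.array(p['origin']),d/np.linalg.norm(d)
def onz(p,uv,z):
    o,d=ray(p,uv); return o+d*(z-o[2])/d[2]
def tri(*obs):
    A=np.zeros((3,3));b=np.zeros(3);L=[ray(*o) for o in obs]
    for o,d in L:
        P=np.eye(3)-np.outer(d,d);A+=P;b+=P@o
    x=np.linalg.solve(A,b); return x,[float(np.linalg.norm((np.eye(3)-np.outer(d,d))@(x-o))) for o,d in L]
def proj(p,X):
    K=np.array([[p['fx'],0,p['cx']],[0,p['fy'],p['cy']],[0,0,1]])
    r=R(p['rotation']).T
    return cv2.projectPoints(np.array([X],float),cv2.Rodrigues(r)[0],-r@np.array(p['origin']),K,np.array(p['dist_coeffs']))[0][0,0]
def toolmove(target):  # world shift -> tool axes in full-scale units
    s=monitor.observe(); return R(s['tool_rot']).T@(np.array(target)-s['position'])/0.03
E
python3 - <<'E'
from h import *
np.set_printoptions(precision=4,suppress=True)
s=monitor.observe(); print(R(s['tool_rot']))
w,sc,sd=[optics.camera_params(n) for n in("wrist","scene","side")]
for n,z,uvs in (("cover holes top",.0225,[(263,133),(321,156)]),("vent",.0265,[(306,178)]),("studs",.0785,[(57,72),(127,63)]),("rim corners",.0335,[(172,122),(158,18),(60,129)])):
    for u in uvs: print(n,onz(w,u,z))
print('bar',tri((sc,(240,171)),(sd,(311,190)),(w,(293,144))))
print('red',tri((sc,(199,237)),(sd,(200,154))))
print('post',tri((sc,(215,266)),(sd,(186,178))))
print('plate corners scene',[onz(sc,u,.0225) for u in[(217,166),(259,161),(264,195),(222,199)]])
print('plate corners wrist',[onz(w,u,.0225) for u in[(267,96),(344,126),(317,191),(242,164)]])
print('glass foot',onz(sc,(262,332),.0125),'bung',onz(sc,(181,218),.045), onz(w,(231,3),.045),'funnel tip', tri((sc,(376,225)),(sd,(220,272))))
E
```

```text
[[-0.0008  1.      0.    ]
 [-0.      0.     -1.    ]
 [-1.     -0.0008  0.    ]]
cover holes top [0.6352 0.0472 0.0225]
cover holes top [0.71   0.0183 0.0225]
vent [ 0.6912 -0.0098  0.0265]
studs [0.4201 0.1143 0.0785]
studs [0.4956 0.1207 0.0785]
rim corners [0.5245 0.0613 0.0335]
rim corners [0.516  0.1764 0.0335]
rim corners [0.382  0.0549 0.0335]
bar (array([0.6711, 0.033 , 0.048 ]), [0.003162322425095985, 0.003998334502282632, 0.0029469176897239254])
red (array([0.4904, 0.1974, 0.1203]), [0.0024348681603019733, 0.002434868160301876])
post (array([0.4493, 0.1895, 0.0795]), [0.0001298704411247786, 0.00012987044112480113])
plate corners scene [array([0.732 , 0.0576, 0.0225]), array([ 0.7006, -0.0316,  0.0225]), array([0.6023, 0.0103, 0.0225]), array([0.635 , 0.0917, 0.0225])]
plate corners wrist [array([0.6398, 0.0917, 0.0225]), array([0.737 , 0.0561, 0.0225]), array([ 0.7075, -0.0283,  0.0225]), array([0.6083, 0.0079, 0.0225])]
glass foot [0.3367 0.1622 0.0125] bung [0.6079 0.191  0.045 ] [0.5995 0.1863 0.045 ] funnel tip (array([ 0.3736, -0.084 ,  0.1064]), [0.0007620144411665589, 0.0007620144411666026])
```

Call:
arm_command(delta_pos=[[0.5, 0.4, -0.28], [0.5, 0.4, -0.28], [0.5, 0.4, -0.28], [0.5, 0.4, -0.28], [0, 0, 0], [0, 0, 0], [0, 0, 0], [0, 0, 0], [0, 0, 0]], rotation=[[0, 0, 0], [0, 0, 0], [0, 0, 0], [0, 0, 0], [0.9, 0, 0], [0.9, 0, 0], [0.9, 0, 0], [0.8, 0, 0], [0, 0, 0]], gripper=0, grip_force=50)

```text
clock: 1.05
position: [0.6733, 0.0347, 0.1795]
tool_rot: [-1.065, 1.565, -3.016]
force: [-0.0, -0.3, 0.1]
grip_width: 0.0428
```

```bash
python3 - <<'E'
from h import *
import json
p=optics.camera_params("wrist"); im=optics.grab_frame("wrist"); s=monitor.observe()
print(s['position'],s['tool_rot'],s['force'],s['grip_width'])
json.dump({k:np.array(v).tolist() for k,v in p.items()},open("w1.json","w")); cv2.imwrite("pics/w1.png",im[:,:,::-1])
for n,X in(("bar",[.6725,.033,.0525]),("h1",[.635,.0472,.0225]),("h2",[.71,.0183,.0225])): print(n,proj(p,X))
E
```

```text
[0.67335847 0.03463826 0.17951184] [-1.06898429  1.56539367 -3.01703001] [ 0.97561624 -0.93655968 -0.94687021] 0.04250942021076639
bar [254.93023095 189.56293168]
h1 [217.66646619 183.146752  ]
h2 [292.65955799 182.23520365]
```

View pics/w1.png

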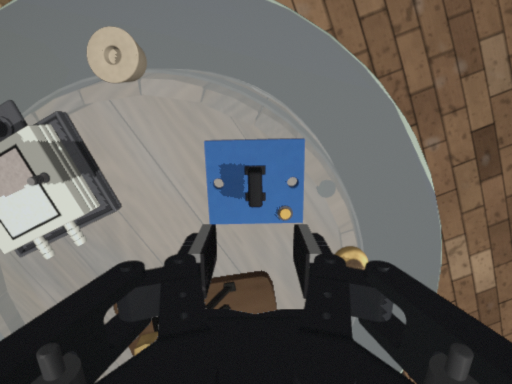

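The close view shows the cover square to the jaws: holes ≈(218,183) and (292,182), bar ≈(255,187), as predicted to 2 px.

```bash
python3 - <<'E'
from h import *
import json
np.set_printoptions(precision=4,suppress=True)
p1=json.load(open("w1.json")); 
p0={'fx': 274.4034626180742, 'fy': 274.4034626180742, 'cx': 254.51703488429257, 'cy': 191.69802709849253, 'dist_coeffs': [-0.0503704,0,0,0,0], 'origin': [0.62492698, 0.06471253, 0.3741132 ], 'rotation': [ 2.88069248,1.30773189e-03, -1.20859180e-03]}
a=tri((p0,(263,133)),(p1,(218.5,183.5)));b=tri((p0,(321,156)),(p1,(292.5,181.5)))
print(a,b,tri((p0,(293,145)),(p1,(255.5,187))))
h=[onz(p1,u,.0225) for u in((218.5,183.5),(292.5,181.5))];print(h,(h[0]+h[1])/2,np.degrees(np.arctan2(*(h[1]-h[0])[[1,0]])), np.linalg.norm(h[1]-h[0]))
s=monitor.observe();r=R(s['tool_rot']);print(r,np.degrees(np.arctan2(r[1,1],r[0,1])))
# grasp height: grasp pt 5mm behind TCP: TCP z=.0455-.005
t=np.array([.6725,.033,.0405]);t[:2]=((h[0]+h[1])/2)[:2];print(t,toolmove(t))
print('stud hi-view',onz(p1,(41,179),.0785))
E
```

```text
(array([0.6353, 0.0468, 0.0217]), [0.0004402367920551482, 0.00044023679205503125]) (array([0.7104, 0.0182, 0.0199]), [0.0002867545655804452, 0.0002867545655803676]) (array([0.6719, 0.0326, 0.0372]), [0.0011482228576646435, 0.0011482228576646207])
[array([0.6357, 0.0465, 0.0225]), array([0.7101, 0.0191, 0.0225])] [0.6729 0.0328 0.0225] -20.199039764264008 0.07931811086640948
[[-0.0054  0.9297 -0.3684]
 [-0.0007 -0.3684 -0.9297]
 [-1.     -0.0047  0.0026]] -21.61515030931436
[0.6729 0.0328 0.0405] [4.6338 0.03   0.0501]
stud hi-view [0.5019 0.119  0.0785]
```

Call:
arm_command(delta_pos=[[0.9, 0.01, 0.01], [0.9, 0.01, 0.01], [0.9, 0.01, 0.01], [0.9, 0, 0.01], [0.6, 0, 0.01], [0.4, 0, 0], [0.1, 0, 0]], rotation=[[-0.15, 0, 0], [0, 0, 0], [0, 0, 0], [0, 0, 0], [0, 0, 0], [0, 0, 0], [0, 0, 0]])

```text
clock: 1.8
position: [0.6739, 0.033, 0.0346]
tool_rot: [-1.543, 1.568, 2.828]
force: [-7.9, -0.3, 35.1]
grip_width: 0.0428
```

```bash
python3 - <<'E'
from h import *
print(toolmove([.6729,.0328,.0405]),monitor.observe()['force'],monitor.observe()['position'])
E
```

```text
[-0.19628554 -0.03109189  0.01796629] [-7.89150301 -0.31878811 35.07429765] [0.67394355 0.0330008  0.03460878]
```

Call:
arm_command(delta_pos=[[-0.25, 0, 0], [0, 0, 0]], rotation=[[0, 0, 0], [0, 0, 0]])

```text
clock: 2.0
position: [0.6745, 0.033, 0.0434]
tool_rot: [-1.789, 1.569, 2.584]
force: [0.3, 0.5, 0.9]
grip_width: 0.0426
```

Call:
arm_command(delta_pos=[[0, 0, 0], [0, 0, 0], [0, 0, 0], [0, 0, 0], [0, 0, 0], [0, 0, 0]], rotation=[[0, 0, 0], [0, 0, 0], [0, 0, 0], [0, 0, 0], [0, 0, 0], [0, 0, 0]], gripper=1, grip_force=60)

```text
clock: 2.6
position: [0.6751, 0.0331, 0.0451]
tool_rot: [-2.896, 1.569, 1.478]
force: [-0.6, 0.5, -0.0]
grip_width: 0.0127
```

Call:
arm_command(delta_pos=[[-0.2, 0, 0], [-0.4, 0, 0], [-0.8, 0, 0], [-0.9, 0, 0], [-0.9, 0, 0], [-0.9, 0, 0], [-0.5, 0, 0], [-0.2, 0, 0], [0, 0, 0]], rotation=[[0, 0, 0], [0, 0, 0], [0, 0, 0], [0, 0, 0], [0, 0, 0], [0, 0, 0], [0, 0, 0], [0, 0, 0], [0, 0, 0]])

```text
clock: 3.5
position: [0.6743, 0.0327, 0.2]
tool_rot: [3.1, 1.569, 1.191]
force: [0.3, 0.7, -4.0]
grip_width: 0.0124
```

Call:
arm_command(delta_pos=[[0, 0, 0], [0, 0, 0], [0, 0, 0], [0, 0, 0], [0, 0, 0], [0, 0, 0], [0, 0, 0], [0, 0, 0]], rotation=[[-0.4, 0, 0], [-0.7, 0, 0], [-0.8, 0, 0], [-0.8, 0, 0], [-0.8, 0, 0], [-0.6, 0, 0], [-0.2, 0, 0], [0, 0, 0]])

```text
clock: 4.3
position: [0.6709, 0.0326, 0.1931]
tool_rot: [-1.766, 1.561, 3.075]
force: [-0.7, 0.5, -3.4]
grip_width: 0.0129
```

```bash
python3 - <<'E'
from h import *
s=monitor.observe();r=R(s['tool_rot']);print(r,np.degrees(np.arctan2(r[1,1],r[0,1])),s['force'],s['grip_width'],s['position'])
print(toolmove([.458,.040,.19]))
E
```

```text
[[-9.34503735e-03  9.91672557e-01  1.28445361e-01]
 [ 6.20000999e-04  1.28456692e-01 -9.91714926e-01]
 [-9.99956142e-01 -9.18797677e-03 -1.81527056e-03]] 7.38073280823596 [-0.72190726  0.51243095 -3.35625261] 0.012864349997613931 [0.67085421 0.03264851 0.19310399]
[ 0.169918   -7.00362717 -1.15416953]
```

Call:
arm_command(delta_pos=[[0, -0.4, -0.1], [0, -0.8, -0.15], [0, -0.9, -0.15], [0, -0.9, -0.15], [0, -0.9, -0.15], [0, -0.9, -0.1], [0, -0.9, -0.1], [0, -0.7, -0.1], [0, -0.3, -0.1], [0, 0, 0]], rotation=[[0.1, 0, 0], [0.1, 0, 0], [0.1, 0, 0], [0.1, 0, 0], [0, 0, 0], [0, 0, 0], [0, 0, 0], [0, 0, 0], [0, 0, 0], [0, 0, 0]])

```text
clock: 5.3
position: [0.4586, 0.0478, 0.1922]
tool_rot: [-1.664, 1.559, 3.115]
force: [-0.0, -0.1, -3.4]
grip_width: 0.0127
```

```bash
python3 - <<'E'
from h import *
import json
s=monitor.observe();r=R(s['tool_rot']);print(r,np.degrees(np.arctan2(r[1,1],r[0,1])),s['force'],s['grip_width'],s['position'])
p=optics.camera_params("wrist"); im=optics.grab_frame("wrist")
json.dump({k:np.array(v).tolist() for k,v in p.items()},open("w2.json","w")); cv2.imwrite("pics/w2.png",im[:,:,::-1])
for n,X in(("s1",[.4201,.1143,.0785]),("s2",[.4956,.1207,.0785])): print(n,proj(p,X))
E
```

```text
[[-1.22267256e-02  9.97704804e-01  6.66005414e-02]
 [ 3.27031412e-04  6.66095065e-02 -9.97779067e-01]
 [-9.99925197e-01 -1.21777904e-02 -1.14069697e-03]] 3.8195550466966415 [-0.01129229 -0.05568244 -3.38370362] 0.012704846556356642 [0.45855563 0.04777107 0.19222934]
s1 [216.58517562 113.98731089]
s2 [305.08416647 112.28259788]
```

View pics/w2.png

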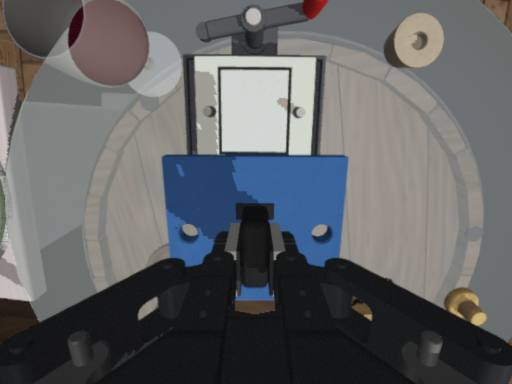

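Studs visible at ≈(209,112) and (299,113), cover holes at ≈(190,231) and (320,231), clamp open with handle at (315,8). I'll zoom once on the studs and the holes.

```bash
python3 - <<'E'
import cv2,numpy as np
im=cv2.imread("pics/w2.png")
a=cv2.resize(im[95:130,190:320],None,fx=6,fy=6,interpolation=cv2.INTER_CUBIC)
b=cv2.resize(im[213:248,175:336],(780,int(35*780/161)),interpolation=cv2.INTER_CUBIC)
cv2.imwrite("pics/w2z.png",np.vstack([a,b]))
E
```

```text
(no output)
```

View pics/w2z.png

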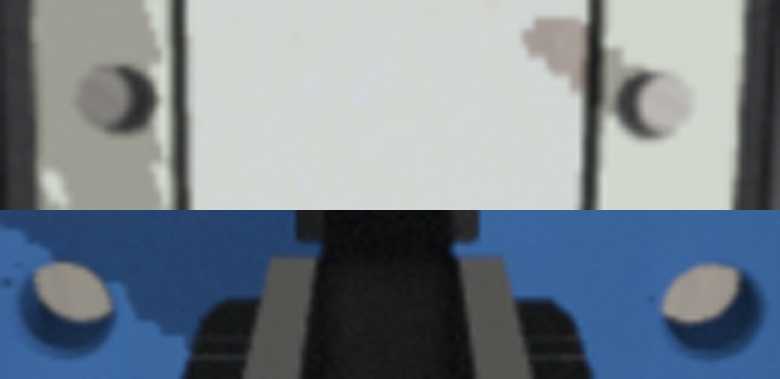

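```bash
python3 - <<'E'
from h import *
import json
np.set_printoptions(precision=4,suppress=True)
p=json.load(open("w2.json")); T=np.array([.45856,.04777,.19223]);o=-.5
def mid(a,b,z):
    A,B=onz(p,a,z),onz(p,b,z);d=B-A;return (A+B)/2,np.linalg.norm(d),np.degrees(np.arctan2(d[1],d[0]))
for z in(.0735,.0785,.0835): print('stud',z,*mid((206.8,110.7),(300.2,111.8),z))
for z in(.165,.1696,.174): print('hole',z,*mid((188.3,232.9),(321.2,233.3),z))
p0=dict(p,origin=[0.62492698, 0.06471253, 0.3741132 ],rotation=[ 2.88069248,1.30773189e-03, -1.20859180e-03])
print(tri((p0,(56,71.5)),(p,(206.8,110.7))),tri((p0,(126,62.5)),(p,(300.2,111.8))))
E
```

```text
stud 0.0735 [0.4514 0.1188 0.0735] 0.08154368976567958 3.0737907701308296
stud 0.0785 [0.4515 0.1187 0.0785] 0.07990059042953206 3.073790770130825
stud 0.0835 [0.4516 0.1185 0.0835] 0.07825749109338462 3.073790770130828
hole 0.165 [0.4584 0.0443 0.165 ] 0.08213852277117933 3.8742729065185784
hole 0.1696 [0.4583 0.0463 0.1696] 0.07972638328977333 3.874272906518571
hole 0.174 [0.4583 0.0482 0.174 ] 0.07741911943799372 3.8742729065185695
(array([0.4091, 0.117 , 0.0643]), [0.00021931887517276765, 0.00021931887517271279]) (array([0.4923, 0.1216, 0.0736]), [0.0006105524634428269, 0.0006105524634428232])
```

Call:
arm_command(delta_pos=[[0, -0.03, -0.4], [0, -0.02, -0.8], [0, -0.01, -0.8], [0, 0, -0.35], [0, 0, -0.05], [0.3, 0, 0], [0.7, 0, 0], [0.7, 0, 0], [0.35, 0, 0], [0.1, 0, 0]], rotation=[[0.07, 0, 0.06], [0.06, 0, 0.05], [0, 0, 0], [0, 0, 0], [0, 0, 0], [0, 0, 0], [0, 0, 0], [0, 0, 0], [0, 0, 0], [0, 0, 0]])

```text
clock: 6.35
position: [0.461, 0.1174, 0.124]
tool_rot: [1.605, 1.567, 0.076]
force: [-0.2, 0.2, -3.4]
grip_width: 0.0131
```

```bash
cat > st.py <<'E'
from h import *
np.set_printoptions(precision=4,suppress=True)
s=monitor.observe();r=R(s['tool_rot']);print(r,'yaw',np.degrees(np.arctan2(r[1,1],r[0,1])),'F',s['force'],'M',s['moment'],s['grip_width'],s['position'],s['clock'])
E
cat >s2.py <<'E'
from st import *
print(toolmove([.4518,.1202,.113]))
E
python3 s2.py
```

```text
[[ 0.0042  0.9991  0.0421]
 [ 0.0003  0.0421 -0.9991]
 [-1.      0.0043 -0.0001]] yaw 2.4142331655917184 F [-0.22    0.1861 -3.4495] M [0.0006 0.0623 0.0388] 0.013053844573801212 [0.461  0.1174 0.124 ] 6.35
[ 0.3641 -0.3037 -0.1064]
```

Call:
arm_command(delta_pos=[[0, -0.2, -0.08], [0, -0.1, -0.02], [0, 0, 0], [0, 0, 0]], rotation=[[-0.1, 0, -0.03], [0, 0, 0], [0, 0, 0], [0, 0, 0]])

```text
clock: 6.75
position: [0.4516, 0.1195, 0.125]
tool_rot: [1.662, 1.569, 0.144]
force: [-0.1, -0.2, -4.1]
grip_width: 0.0125
```

```bash
python3 s2.py
```

```text
[[ 0.0018  0.9986  0.0524]
 [ 0.0003  0.0524 -0.9986]
 [-1.      0.0018 -0.0002]] yaw 3.001591952286843 F [-0.098  -0.2277 -4.1405] M [-0.009   0.0226  0.011 ] 0.01254715170782655 [0.4516 0.1195 0.125 ] 6.75
[ 0.401   0.0059 -0.0233]
```

Call:
arm_command(delta_pos=[[0.1, 0, -0.02], [0.1, 0, 0], [0.1, 0, 0], [0.05, 0, 0]], rotation=[[0, 0, 0], [0, 0, 0], [0, 0, 0], [0, 0, 0]])

```text
clock: 7.15
position: [0.4524, 0.1205, 0.1147]
tool_rot: [1.763, 1.567, 0.244]
force: [-0.9, 0.2, -4.1]
grip_width: 0.0127
```

Call:
arm_command(delta_pos=[[0.04, 0, 0], [0.04, 0, 0]], rotation=[[0, 0, 0], [0, 0, 0]])

```text
clock: 7.35
position: [0.4523, 0.1204, 0.1118]
tool_rot: [1.744, 1.567, 0.226]
force: [0.5, 0.8, -4.3]
grip_width: 0.0125
```

Call:
arm_command(delta_pos=[[0.04, 0, 0], [0.03, 0, 0]], rotation=[[0, 0, 0], [0, 0, 0]])

```text
clock: 7.55
position: [0.4523, 0.1204, 0.1095]
tool_rot: [1.741, 1.567, 0.223]
force: [0.6, -0.8, -3.7]
grip_width: 0.0127
```

```bash
python3 s2.py
```

```text
[[ 0.0034  0.9986  0.0525]
 [ 0.0008  0.0525 -0.9986]
 [-1.      0.0034 -0.0006]] yaw 3.0076066998609514 F [ 0.6006 -0.7862 -3.6932] M [0.0152 0.0058 0.018 ] 0.012702598232953922 [0.4523 0.1204 0.1095] 7.55
[-0.1183 -0.016   0.0055]
```

Call:
arm_command(delta_pos=[[0.04, 0, 0], [0.03, 0, 0]], rotation=[[0, 0, 0], [0, 0, 0]])

```text
clock: 7.75
position: [0.4524, 0.1204, 0.1072]
tool_rot: [1.749, 1.567, 0.23]
force: [-1.2, -0.2, -3.7]
grip_width: 0.0127
```

Call:
arm_command(delta_pos=[[0.04, 0, 0], [0.03, 0, 0]], rotation=[[0, 0, 0], [0, 0, 0]])

```text
clock: 7.95
position: [0.4524, 0.1204, 0.105]
tool_rot: [1.752, 1.567, 0.234]
force: [-0.9, -0.3, -4.1]
grip_width: 0.0129
```

Call:
arm_command(delta_pos=[[0.05, 0, 0], [0.05, 0, 0], [0.04, 0, 0]], rotation=[[0, 0, 0], [0, 0, 0], [0, 0, 0]])

```text
clock: 8.25
position: [0.4525, 0.1205, 0.1004]
tool_rot: [1.753, 1.567, 0.234]
force: [-0.5, 0.0, -4.3]
grip_width: 0.0128
```

Call:
arm_command(delta_pos=[[0.05, 0, 0], [0.04, 0, 0]], rotation=[[0, 0, 0], [0, 0, 0]])

```text
clock: 8.45
position: [0.4524, 0.1204, 0.0975]
tool_rot: [1.749, 1.567, 0.231]
force: [-0.0, 0.1, -4.9]
grip_width: 0.0126
```

Call:
arm_command(delta_pos=[[0.04, 0, 0], [0.03, 0, 0]], rotation=[[0, 0, 0], [0, 0, 0]])

```text
clock: 8.65
position: [0.4525, 0.1204, 0.0951]
tool_rot: [1.745, 1.567, 0.227]
force: [-0.3, -0.3, -3.3]
grip_width: 0.0125
```

Call:
arm_command(delta_pos=[[0.03, 0, 0], [0.03, 0, 0]], rotation=[[0, 0, 0], [0, 0, 0]])

```text
clock: 8.85
position: [0.4525, 0.1205, 0.0932]
tool_rot: [1.756, 1.567, 0.237]
force: [0.3, -0.3, -3.2]
grip_width: 0.0125
```

Call:
arm_command(delta_pos=[[0.03, 0, 0], [0.02, 0, 0]], rotation=[[0, 0, 0], [0, 0, 0]])

```text
clock: 9.05
position: [0.4526, 0.1204, 0.0917]
tool_rot: [1.744, 1.567, 0.225]
force: [-1.4, -0.6, 2.5]
grip_width: 0.0127
```

Call:
arm_command(delta_pos=[[0.02, 0, 0], [0, 0, 0]], rotation=[[0, 0, 0], [0, 0, 0]])

```text
clock: 9.25
position: [0.4525, 0.1204, 0.0912]
tool_rot: [1.732, 1.567, 0.214]
force: [-1.3, 0.5, 2.7]
grip_width: 0.0125
```

Call:
arm_command(delta_pos=[[0, 0, 0], [0, 0, 0], [0, 0, 0], [0, 0, 0], [0, 0, 0]], rotation=[[0, 0, 0], [0, 0, 0], [0, 0, 0], [0, 0, 0], [0, 0, 0]], gripper=-0.1)

```text
clock: 9.75
position: [0.453, 0.1206, 0.0914]
tool_rot: [1.781, 1.566, 0.263]
force: [-0.3, -0.2, -0.3]
grip_width: 0.0473
```

Call:
arm_command(delta_pos=[[-0.2, 0, 0], [-0.5, 0, 0], [-0.9, 0, 0], [-0.9, 0, 0], [-0.9, 0, 0.3], [-0.3, 0, 0.6], [0, 0, 0.6], [0, 0, 0.2], [0, 0, 0]], rotation=[[0, 0, 0], [0, 0, 0], [0, 0, 0], [0, 0, 0], [0, 0, 0], [0, 0, 0], [0, 0, 0], [0, 0, 0], [0, 0, 0]])

```text
clock: 10.65
position: [0.4549, 0.0686, 0.2101]
tool_rot: [1.804, 1.564, 0.287]
force: [0.8, 0.6, -0.2]
grip_width: 0.0474
```

```bash
python3 - <<'E'
from st import *
import json
p=optics.camera_params("wrist"); im=optics.grab_frame("wrist")
json.dump({k:np.array(v).tolist() for k,v in p.items()},open("w3.json","w")); cv2.imwrite("pics/w3.png",im[:,:,::-1])
print('pred stud tips',proj(p,[.4116,.1165,.0785]),proj(p,[.4914,.1209,.0785]),'bar',proj(p,[.4515,.1187,.0995]))
E
```

```text
[[ 0.0063  0.9985  0.0538]
 [ 0.0019  0.0538 -0.9985]
 [-1.      0.0064 -0.0015]] yaw 3.0843837489749317 F [ 0.7935  0.567  -0.1572] M [-0.0521  0.0758  0.0072] 0.04738589317299253 [0.4549 0.0686 0.2101] 10.65
pred stud tips [210.1916 135.1404] [295.5718 134.8848] bar [252.9233 136.3042]
```

View pics/w3.png

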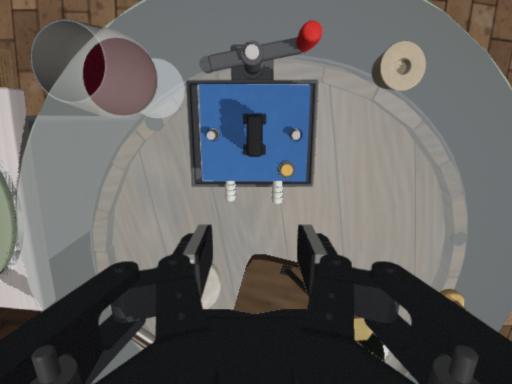

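Both stud tips show through the cover's holes at (211,134) and (296,134), as predicted, so the cover is home. Red handle top is at ≈(311,32), post at (252,52).

```bash
python3 - <<'E'
from st import *
import json
p=json.load(open("w3.json"))
print(s['qpos'],'handle top',onz(p,(312,31),.1225),'base',onz(p,(305,43),.0845),'post',onz(p,(252,52),.09))
print(toolmove([.494,.193,.20]))
E
```

```text
[[ 0.0062  0.9985  0.0542]
 [ 0.0019  0.0542 -0.9985]
 [-1.      0.0063 -0.0016]] yaw 3.108674883012021 F [ 0.678  -0.2659 -0.0282] M [-0.0094  0.0215 -0.0146] 0.04690015904502892 [0.4548 0.0691 0.21  ] 10.7
[-0.2078  0.3089 -0.0877  2.0575  0.0381  0.7701 -0.2643] handle top [0.4901 0.1976 0.1225] base [0.4919 0.199  0.0845] post [0.4472 0.188  0.09  ]
[ 0.3494  1.5253 -4.054 ]
```

Call:
arm_command(delta_pos=[[0, 0.15, -0.4], [0, 0.28, -0.8], [0, 0.28, -0.8], [0, 0.28, -0.8], [0, 0.28, -0.8], [0, 0.15, -0.45], [0, 0.05, -0.1], [0, 0, 0]], rotation=[[0, 0, 0], [0, 0, 0], [0, 0, 0], [0, 0, 0], [0, 0, 0], [0, 0, 0], [0, 0, 0], [0, 0, 0]], gripper=0.1)

```text
clock: 11.5
position: [0.491, 0.21, 0.208]
tool_rot: [2.593, 1.568, 1.083]
force: [-0.9, -1.0, 0.2]
grip_width: 0.0384
```

Call:
arm_command(delta_pos=[[0, 0, 0], [0, 0, 0], [0, 0, 0], [0, 0, 0], [0, 0, 0], [0, 0, 0], [0, 0, 0], [0, 0, 0], [0, 0, 0], [0, 0, 0]], rotation=[[0.6, 0, 0], [0.95, 0, 0], [0.95, 0, 0], [0.95, 0, 0], [0.95, 0, 0], [0.95, 0, 0], [0.95, 0, 0], [0.95, 0, 0], [0.5, 0, 0], [0, 0, 0]])

```text
clock: 12.5
position: [0.4894, 0.1983, 0.208]
tool_rot: [0.182, 1.569, -2.185]
force: [0.8, -0.9, 0.3]
grip_width: 0.0385
```

```bash
python3 - <<'E'
from st import *
import json
p=optics.camera_params("wrist"); im=optics.grab_frame("wrist")
cv2.imwrite("pics/w4.png",im[:,:,::-1])
m=(im[:,:,0]>120)&(im[:,:,1]<70)&(im[:,:,2]<70); n,l,st_,c=cv2.connectedComponentsWithStats(m.astype(np.uint8))
for i in range(1,n):
    if st_[i,4]>60: print(st_[i],c[i],onz(p,c[i],.108))
print(s['qpos'],toolmove([.491,.1975,.15]))
E
```

```text
[[-0.001   0.6991 -0.7151]
 [-0.0014 -0.7151 -0.6991]
 [-1.      0.0003  0.0017]] yaw -45.647395875304824 F [ 0.7955 -0.8594  0.3333] M [0.0238 0.0127 0.0167] 0.03847337716747675 [0.4894 0.1983 0.208 ] 12.5
[246 182  19  25 310] [255.7613 196.0355] [0.49  0.197 0.108]
[-0.5695  0.4176  0.0948  1.8967 -0.051   0.8311 -1.2451] [ 1.9353  0.0531 -0.0228]
```

View pics/w4.png

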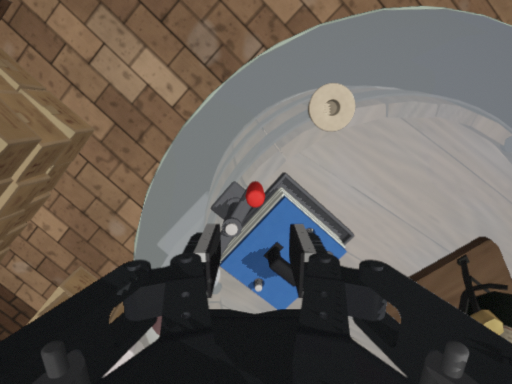

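Handle is centred between the jaws at (256,196) → (0.490, 0.197). Going down around it.

Call:
arm_command(delta_pos=[[0.4, 0.02, 0], [0.8, 0.02, 0], [0.8, 0, 0], [0.7, 0, 0], [0.3, 0, 0], [0.1, 0, 0], [0, 0, 0]], rotation=[[0, 0, 0], [0, 0, 0], [0, 0, 0], [0, 0, 0], [0, 0, 0], [0, 0, 0], [0, 0, 0]])

```text
clock: 13.25
position: [0.4898, 0.1947, 0.1093]
tool_rot: [-0.019, 1.569, -2.378]
force: [-0.1, -0.5, 0.7]
grip_width: 0.0381
```

Call:
arm_command(delta_pos=[[0, 0, 0], [0, 0, 0]], rotation=[[0, 0, 0], [0, 0, 0]], gripper=0.33, grip_force=20)

```text
clock: 13.45
position: [0.4904, 0.1949, 0.1104]
tool_rot: [0.967, 1.57, -1.392]
force: [-0.2, 0.6, 0.2]
grip_width: 0.0286
```

```bash
python3 - <<'E'
from st import *
P=np.array([.4475,.189]);h=s['position'][:2]-P;a0=np.arctan2(h[1],h[0]);print(np.degrees(a0),np.linalg.norm(h))
for a in np.radians([25,40,55,70,85,95,100]):
    t=np.r_[P+.0445*np.array([np.cos(a),np.sin(a)]),.106];print(np.degrees(a),t,toolmove(t))
E
```

```text
[[ 0.0001  0.7053 -0.7089]
 [-0.0005 -0.7089 -0.7053]
 [-1.      0.0004  0.0003]] yaw -45.14637994280011 F [-0.1631  0.6122  0.2288] M [-0.0651 -0.0394  0.0178] 0.02858487461214357 [0.4904 0.1949 0.1104] 13.45
7.774205216988177 0.04330788385195148
25.0 [0.4878 0.2078 0.106 ] [ 0.147  -0.3667 -0.2435]
40.0 [0.4816 0.2176 0.106 ] [ 0.1468 -0.7449 -0.3264]
55.0 [0.473  0.2255 0.106 ] [ 0.1467 -1.1317 -0.3085]
70.0 [0.4627 0.2308 0.106 ] [ 0.1466 -1.5008 -0.1911]
85.0 [0.4514 0.2333 0.106 ] [ 0.1465 -1.8268  0.0178]
95.0 [0.4436 0.2333 0.106 ] [ 0.1465 -2.0092  0.2011]
100.0 [0.4398 0.2328 0.106 ] [ 0.1465 -2.0877  0.304 ]
```

Call:
arm_command(delta_pos=[[0.1, -0.12, -0.08], [0, -0.12, -0.08], [0, -0.12, -0.08], [0, -0.13, -0.04], [0, -0.13, -0.02]], rotation=[[0, 0, 0], [0, 0, 0], [0, 0, 0], [0, 0, 0], [0, 0, 0]])

```text
clock: 13.95
position: [0.485, 0.2164, 0.1089]
tool_rot: [2.644, 1.566, 0.285]
force: [3.0, -0.8, 0.4]
grip_width: 0.0285
```

Call:
arm_command(delta_pos=[[0, -0.13, -0.02], [0, -0.13, 0], [0, -0.13, 0], [0, -0.13, 0.02], [0, 0, 0]], rotation=[[0, 0, 0], [0, 0, 0], [0, 0, 0], [0, 0, 0], [0, 0, 0]])

```text
clock: 14.45
position: [0.4729, 0.2292, 0.1091]
tool_rot: [2.67, 1.565, 0.312]
force: [-0.5, -0.4, 0.0]
grip_width: 0.0289
```

```bash
cat > s3.py <<'E'
from st import *
P=np.array([.4475,.189]);h=s['position'][:2]-P;a0=np.arctan2(h[1],h[0]);print(np.degrees(a0),np.linalg.norm(h))
for a in np.radians([55,70,85,95,100,105,110]):
    t=np.r_[P+.0445*np.array([np.cos(a),np.sin(a)]),.106];print(np.degrees(a),t,toolmove(t))
E
python3 s3.py
```

```text
[[ 0.0051  0.7058 -0.7084]
 [ 0.0016 -0.7085 -0.7058]
 [-1.      0.0024 -0.0048]] yaw -45.109315819828765 F [-0.502  -0.3823  0.0217] M [-0.0083 -0.0695 -0.0247] 0.028915533985778896 [0.4729 0.2292 0.1091] 14.45
57.71924233009585 0.0475428018245399
55.0 [0.473  0.2255 0.106 ] [0.1036 0.0913 0.0854]
70.0 [0.4627 0.2308 0.106 ] [ 0.1022 -0.2778  0.2025]
85.0 [0.4514 0.2333 0.106 ] [ 0.1004 -0.604   0.4112]
95.0 [0.4436 0.2333 0.106 ] [ 0.0991 -0.7865  0.5944]
100.0 [0.4398 0.2328 0.106 ] [ 0.0984 -0.8651  0.6972]
105.00000000000001 [0.436 0.232 0.106] [ 0.0977 -0.9344  0.8065]
110.0 [0.4323 0.2308 0.106 ] [ 0.097  -0.9939  0.9214]
```

Call:
arm_command(delta_pos=[[0, -0.1, 0.07], [0, -0.1, 0.07], [0, -0.1, 0.07], [0, -0.1, 0.07], [0, -0.1, 0.07], [0, 0, 0]], rotation=[[0, 0, 0], [0, 0, 0], [0, 0, 0], [0, 0, 0], [0, 0, 0], [0, 0, 0]])

```text
clock: 15.05
position: [0.4529, 0.2322, 0.109]
tool_rot: [2.638, 1.566, 0.279]
force: [0.4, 0.1, -0.3]
grip_width: 0.0285
```

```bash
python3 s3.py
```

```text
[[ 0.0045  0.7055 -0.7087]
 [ 0.0013 -0.7088 -0.7055]
 [-1.      0.0023 -0.0041]] yaw -45.13379049599026 F [ 0.3929  0.1057 -0.3211] M [-0.0577 -0.0372 -0.0407] 0.028525930272949345 [0.4529 0.2322 0.109 ] 15.05
82.87146235762991 0.04357565699168198
55.0 [0.473  0.2255 0.106 ] [ 0.102   0.6332 -0.3153]
70.0 [0.4627 0.2308 0.106 ] [ 0.1007  0.2641 -0.198 ]
85.0 [0.4514 0.2333 0.106 ] [ 0.0991 -0.062   0.0109]
95.0 [0.4436 0.2333 0.106 ] [ 0.0979 -0.2444  0.1941]
100.0 [0.4398 0.2328 0.106 ] [ 0.0973 -0.3229  0.297 ]
105.00000000000001 [0.436 0.232 0.106] [ 0.0967 -0.3922  0.4063]
110.0 [0.4323 0.2308 0.106 ] [ 0.0961 -0.4517  0.5212]
```

Call:
arm_command(delta_pos=[[0, -0.09, 0.06], [0, -0.09, 0.07], [0, -0.07, 0.08], [0, 0, 0]], rotation=[[0, 0, 0], [0, 0, 0], [0, 0, 0], [0, 0, 0]])

```text
clock: 15.45
position: [0.4423, 0.2332, 0.1089]
tool_rot: [2.633, 1.566, 0.274]
force: [1.3, -0.2, 0.7]
grip_width: 0.0283
```

Call:
arm_command(delta_pos=[[0, -0.05, 0.07], [0, -0.05, 0.07], [0, 0, 0]], rotation=[[0, 0, 0], [0, 0, 0], [0, 0, 0]])

```text
clock: 15.75
position: [0.4367, 0.2321, 0.1089]
tool_rot: [2.618, 1.566, 0.259]
force: [1.6, -0.2, -0.2]
grip_width: 0.0289
```

```bash
python3 - <<'E'
from st import *
p=optics.camera_params("wrist"); im=optics.grab_frame("wrist")
cv2.imwrite("pics/w5.png",im[:,:,::-1])
sc=optics.grab_frame("scene");cv2.imwrite("pics/sc5.png",cv2.resize(sc[180:320,150:330,::-1],None,fx=3,fy=3))
m=(im[:,:,0]>120)&(im[:,:,1]<70)&(im[:,:,2]<70); n,l,st_,c=cv2.connectedComponentsWithStats(m.astype(np.uint8))
for i in range(1,n):
    if st_[i,4]>60: print(st_[i],c[i],onz(p,c[i],.115))
E
```

```text
[[ 0.0044  0.7053 -0.7089]
 [ 0.0012 -0.7089 -0.7053]
 [-1.      0.0023 -0.0039]] yaw -45.14247218585341 F [ 1.5943 -0.2035 -0.1761] M [-0.0509 -0.2266  0.0008] 0.028901434272113655 [0.4367 0.2321 0.1089] 15.75
[252 209  31  50 976] [267.9846 238.0266] [0.4476 0.2334 0.115 ]
```

View pics/sc5.png

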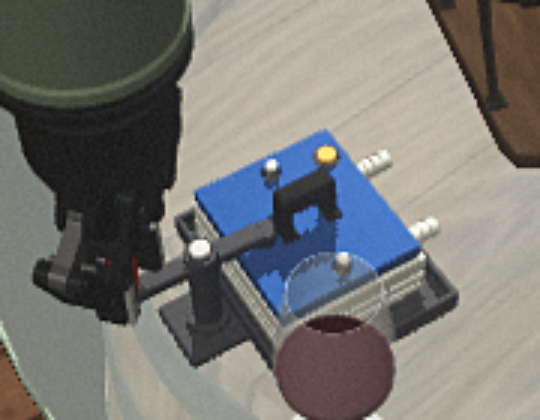

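The clamp's foot is now over the cover's edge, handle at about 90° in world; a few more degrees to the stop.

Call:
arm_command(delta_pos=[[0, -0.07, 0.09], [0, -0.04, 0.06], [0, 0, 0]], rotation=[[0, 0, 0], [0, 0, 0], [0, 0, 0]])

```text
clock: 16.15
position: [0.4317, 0.2312, 0.1089]
tool_rot: [2.607, 1.565, 0.247]
force: [3.9, -0.6, -1.5]
grip_width: 0.0287
```

```bash
cat > s4.py <<'E'
from st import *
p=optics.camera_params("wrist"); im=optics.grab_frame("wrist")
m=(im[:,:,0]>120)&(im[:,:,1]<70)&(im[:,:,2]<70); n,l,st_,c=cv2.connectedComponentsWithStats(m.astype(np.uint8))
for i in range(1,n):
    if st_[i,4]>60: print(st_[i],c[i],onz(p,c[i],.115))
E
python3 s4.py
```

```text
[[ 0.0057  0.705  -0.7092]
 [ 0.0014 -0.7092 -0.705 ]
 [-1.      0.003  -0.0051]] yaw -45.172456070478134 F [ 3.8857 -0.6236 -1.4874] M [-0.2007 -0.764   0.0348] 0.028730022188146475 [0.4317 0.2312 0.1089] 16.15
[252 206  32  51 985] [268.4193 235.6528] [0.4436 0.2331 0.115 ]
```

Call:
arm_command(delta_pos=[[0, -0.05, 0.07], [0, -0.02, 0.04], [0, 0, 0]], rotation=[[0, 0, 0], [0, 0, 0], [0, 0, 0]])

```text
clock: 16.5
position: [0.4305, 0.2299, 0.1094]
tool_rot: [2.59, 1.56, 0.229]
force: [1.7, -0.6, -1.1]
grip_width: 0.0286
```

```bash
python3 s4.py
```

```text
[[ 0.0108  0.7037 -0.7104]
 [ 0.0025 -0.7105 -0.7037]
 [-0.9999  0.0058 -0.0094]] yaw -45.27652125243395 F [ 1.6768 -0.6377 -1.1467] M [-0.1877 -0.2361 -0.0311] 0.028569780374954792 [0.4305 0.2299 0.1094] 16.5
[252 204  32  49 965] [268.2518 232.1244] [0.4435 0.233  0.115 ]
```

Call:
arm_command(delta_pos=[[0, -0.06, 0.08], [0, -0.06, 0.08]], rotation=[[0, 0, -0.05], [0, 0, 0]])

```text
clock: 16.75
position: [0.4276, 0.2287, 0.1099]
tool_rot: [2.899, 1.556, 0.536]
force: [15.7, -6.0, -3.8]
grip_width: 0.0288
```

```bash
python3 s4.py
```

```text
[[ 0.0126  0.7025 -0.7116]
 [ 0.0075 -0.7117 -0.7025]
 [-0.9999  0.0035 -0.0142]] yaw -45.372453496877704 F [15.7004 -6.0425 -3.8468] M [-1.1583 -3.3244 -0.0731] 0.028759755896359488 [0.4276 0.2287 0.1099] 16.75
[254 199  32  48 938] [270.4179 226.5981] [0.4432 0.2329 0.115 ]
```

15.7 N with no further motion of the handle: it is at its stop. Centring, opening and backing off upward.

Call:
arm_command(delta_pos=[[0, 0.1, -0.15], [0, 0.1, -0.15], [0, 0.05, -0.1], [0, 0, 0]], rotation=[[0, 0, 0], [0, 0, 0], [0, 0, 0], [0, 0, 0]])

```text
clock: 17.2
position: [0.4402, 0.2317, 0.1098]
tool_rot: [2.968, 1.56, 0.606]
force: [0.5, -0.6, -0.0]
grip_width: 0.0285
```

```bash
python3 s4.py
```

```text
[[ 0.0092  0.7028 -0.7114]
 [ 0.0064 -0.7114 -0.7027]
 [-0.9999  0.0019 -0.011 ]] yaw -45.350135553190164 F [ 0.5347 -0.6192 -0.045 ] M [-0.0207  0.0142  0.0112] 0.028538823866558774 [0.4402 0.2317 0.1098] 17.2
[240 216  31  52 949] [256.2687 246.6449] [0.4435 0.2333 0.115 ]
```

Call:
arm_command(delta_pos=[[0, 0, 0], [0, 0, 0], [-0.3, 0, 0], [-0.8, 0, 0], [-0.9, 0, 0], [-0.9, 0, 0], [-0.9, 0, 0], [-0.9, 0, 0], [0, 0, 0]], rotation=[[0, 0, 0], [0, 0, 0], [0, 0, 0], [0, 0, 0], [0, 0, 0], [0, 0, 0], [0, 0, 0], [0, 0, 0], [0, 0, 0]], gripper=0)

```text
clock: 18.15
position: [0.437, 0.2302, 0.2595]
tool_rot: [3.03, 1.561, 0.668]
force: [0.5, -0.4, -0.6]
grip_width: 0.0423
```

```bash
python3 - <<'E'
from st import *
w=optics.grab_frame("wrist");sc=optics.grab_frame("scene")
a=cv2.resize(w[100:384,120:420],(400,379));b=cv2.resize(sc[180:350,150:330],(400,378))
cv2.imwrite("pics/fin.png",np.hstack([a[:378],b])[:,:,::-1])
E
python3 s4.py|tail -1
```

```text
[[ 0.0077  0.7032 -0.711 ]
 [ 0.0061 -0.711  -0.7031]
 [-1.      0.0011 -0.0098]] yaw -45.319546374155664 F [ 0.4779 -0.4487 -0.6087] M [-0.0218 -0.0516  0.033 ] 0.04227792842069716 [0.437  0.2302 0.2595] 18.15
[249 169  16  19 202] [256.7871 178.7079] [0.4428 0.2328 0.115 ]
```

View pics/fin.png

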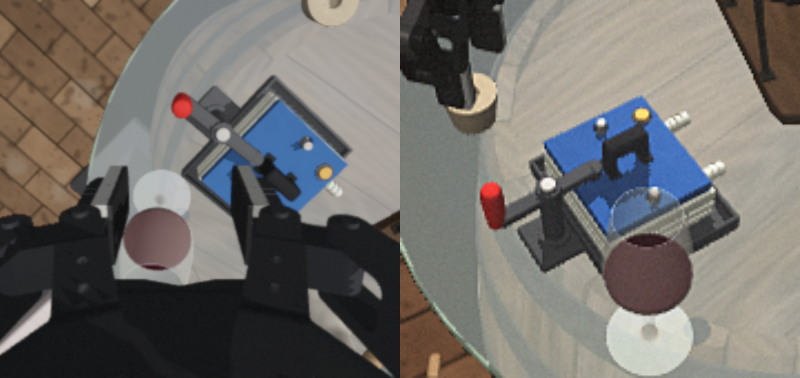

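The clamp is closed with its foot on the cover's edge. Both studs show through the holes, and the glass and bung are standing where they were. The robot is clear, so I'm handing the job in.

```bash
python3 -c "
from workcell import bot; print(bot.job_done())"
```

```text
the job is handed in; nothing more can be done
None
```

The filter is closed and the job is handed in, at about 18 s of the 72 s allowed. No verdict was reported.

- **Cover:** I measured the stud tips and the cover's holes with the wrist camera. The holes went over both studs straight away, so I never had to rest the cover on the tips and slide it about. It went down the full 18 mm and touched the pack with about 6 N, and both studs showed through the holes afterwards.
- **Clamp:** I swung it round with the jaws loosely around the red handle. At the end I pushed with about 17 N at the handle and it moved no further, so it is at its stop. The last pictures show its foot on the cover's edge and the robot clear.
- **Bystanders:** the glass and the bung stand undisturbed in the last pictures. The funnel was not in them, but the arm never went near it after the cover was set down.
- **What went wrong:** going down to pick up the cover, I overshot by about 6 mm. The fingertips pressed the plate, still lying on the glass, with about 35 N for a moment. That was not on the filter and was under the 40 N limit. Forces read on the filter were about 6 N or less.
- **What disagreed:** triangulating the stud tips from two wrist views put them 5 to 14 mm too low, so I used the stated height, which matched the 80 mm stud spacing.

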